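# Put the key programmer into learn mode through its recessed button

### The job

Put the key programmer into learn mode: swing its red flip cap wide open (square to its block or further), take the blue probe from the wooden stand and, with the probe's tip, press the sprung button down in the bore fully home and hold it there for a full second, gently: no more than about 20 N on the programmer with the probe. Then stand the probe back in the free hole of the stand, fully down, shut the cap flat again, and leave the other tools and parts where they are.

Things in the scene. Friction and masses are not known exactly. Their poses are not given: they have to be found in the camera images.
- console: key programmer, fixed: grey console 160 deep (x) x 170 wide (y), its flat face sloping 24 deg, low edge (30 mm high) towards its own -x, high edge (101 mm) at +x; origin under its centre, z up. An aluminium block 40 x 24 mm (24 across y) stands 28 mm off the face, square to it, on the console's centre line; it holds the bore and carries the cap. Keys and screen are flat
- bore (a point): centre of the mouth of the service bore, in the middle of the block's top. z points out of the bore along its axis (24 deg from vertical, leaning to the console's -x), x up the slope, y along the console's y. Bore diameter 12 mm with a 2 mm chamfer at the mouth, straight, 28 mm deep; the button's top lies 6 to 14 mm below the mouth, different each time and not given: feel for it
- button (a joint): orange sprung button 9 mm across at the bottom of the bore; 0 = out, 0.006 = fully pressed against its stop (m, along the bore, inward). It starts to move at 2.5 N and needs 6 N when fully down; it springs back when let go
- cap (a joint): angle (rad) of the red flip cap over the bore: 0 = shut flat on the block, grows as it opens up and back, stop at 2.2. Stiff hinge (about 0.02 N m): it stays where it is left. May start slightly ajar
- cap_hinge (a point): on the cap's hinge axis (along y), at the up-slope edge of the block's top: 20 mm up-slope of the bore's axis and level with the mouth. Frame turns with the cap: x points from the cap's free end to the hinge, z out of its outer face
- cap_end (a point): where to pinch the cap by its sides: 44 mm from the hinge axis, mid-thickness, 8 mm from the free end. Red cap 52 long (x) x 28 wide (y) x 6 mm thick; it overhangs the block by 12 mm at the free end and 2 mm each side, so the fingertips pass beside the block. Axes as cap_hinge
- probe: loose probe, upright in the stand, 45 g: blue handle 14 x 14 mm square, from 5 to 75 mm above the origin, on a collar of diameter 24 and 5 mm thick, under it a steel shank of diameter 6 and length 60 mm with a slightly tapered tip. Origin: centre of the collar's underside, which rests on the stand's top; z towards the handle, x and y square to the handle's flats
- probe_tip (a point): end of the probe's shank, 60 mm below its origin; axes as the probe's
- stand: wooden tool stand, fixed: block 70 (x) x 150 (y) x 75 mm high with two holes of diameter 14, 66 mm deep, 90 mm apart along y; the probe stands in one (either one), the punch in the other; origin under its centre
- stand_hole0 (a point): centre of the mouth of the hole at the stand's -y side, on its top
- stand_hole1 (a point): centre of the mouth of the hole at the stand's +y side, on its top
- punch: look-alike tool in the other hole of the stand: same collar and 14 mm square handle, its top 75 mm above the stand, but yellow, with a 13 mm thick shank that is too thick for the bore; origin like the probe's. Leave alone
- padlock: brass padlock 45 x 22 x 71 mm, standing; origin under it
- barrel: brass lock barrel, diameter 30, 50 mm tall; origin under it
- fob: black car key fob 65 x 34 x 14 mm with a 37 mm steel blade; origin under the fob
- jar: amber jar, diameter 56, 70 mm tall; origin under it
- brush: hand brush lying flat; origin under it
- driver: screwdriver lying flat; origin under it

How it is judged:
By the outcome, as a careful person would: the job done as asked, in the order asked, and still so for the second after the job is handed in, with the robot touching nothing.
It also fails if it takes over 72 s, if anything falls off the work surface, if the arm or the gripper's body presses on something with over 40 N, if the wrist force passes 120 N, or if a joint passes its speed limit or range.

### The arm

A 6-joint arm with a two-finger parallel gripper is mounted at the origin on the work surface. World frame = base frame: x ahead of the robot, y to its left, z up, the work surface at z = 0. Lengths are in m, angles in degrees, forces in N, time in s.
With the tool pointing down it reaches from about 0.325 to 0.85 m from the base axis. Payload 15.5 kg.
Tool frame: the origin (TCP) lies at the very end of the fingers, on their centre line; the grasp point (between the pads) lies arm.grip_depth behind it (arm.grip_depth is the distance from the TCP to the grasp point, in m); z points along the fingers, y is the line along which they close (so a half turn about z gives the same grasp; the last joint's range is limited). The gripper opens to 91 mm and grips with 3 to 60 N. Pads are 32 mm wide; open, the fingers measure 118 mm over their backs; the gripper's body (76 mm by 178 mm) begins 60 mm behind the grasp point.
Start: joints at [64.486, 28.281, 77.091, -0, 74.628, -5.472], TCP at [0.214, 0.587, 0.214] pointing down, gripper open.
Joint ranges: [-166.48, 166.48], [-47.26, 123.95], [12.59, 153.08], [-70.14, 250.14], [6.76, 159.57], [-176.63, 176.63]. Speed limits (degrees/s): [108.29, 108.29, 147.25, 172.46, 172.46, 172.46].

### API

Orientations are given as a 3x3 rotation matrix whose columns are the frame's x, y, z axes.
In Python, from rig import arm gives the robot as it stands. Calls block until the motion is done:
- arm.move_to(position, orientation): joint-space move of the TCP to a pose.
- arm.move_l(position, orientation=None, feed=0.15): straight line of the TCP; orientation=None keeps the orientation; feed is the mean speed in m/s.
- arm.move_joints(angles): joint-space move.
- arm.grip(opening): finger opening in m; the grip force is fixed at half the most; returns when the fingers have stopped.
- arm.sleep(seconds).
- arm.solve_ik(position, orientation): joint angles nearest the present ones, or None.
- arm.snapshot(name): name is "scene" or "side" or "wrist"; returns the picture (400x640x3 uint8, red, green, blue); there is no depth.
- arm.get_calibration(name): a dict with "intrinsics" (3x3 intrinsics, pixels), "k1" (the pictures are not rectified: a ray, as slopes to the right and down, at radius r is drawn at 1 + k1 r^2 times it, then the intrinsics apply), "cam_to_world" (4x4, takes a point from camera to world coordinates). Camera axes: x right, y down, z forward; pixel columns grow to the right and rows downward; lengths in m; the calibration is good to about 2 mm. A picture is of the moment at which its call begins: read the wrist's pose just before it. get_calibration takes no time and is no camera call; for the wrist camera it gives the pose at the moment of the call.
A pose or a line that the arm cannot do raises arm.Unreachable and nothing moves.
- arm.sign_off(): hands the job in; it is judged then, once.
Readings, each from a call of its own:
- arm.current_t(): time.
- arm.current_joint_positions(): joint angles.
- arm.current_dq(): joint speeds.
- arm.current_tau(): joint torques, N m.
- arm.current_ee_pos(): TCP position.
- arm.current_tool_rot(): TCP orientation.
- arm.current_force(): force on the tool from outside, world axes, zero at the start.
- arm.current_torque(): the same for the moment, N m.
- arm.current_width(): finger opening in m.
- arm.current_grasp_force(): force on a finger pad.
Only numpy, scipy, OpenCV 4.12 (cv2) and the standard library are available. Lean on these libraries where they do the work, as an engineer would, in place of code of your own. Each camera call takes 0.05 s, during which the arm holds its last target. There are 200 camera calls.

## Working session

There is one attempt and no reset: what is moved stays moved. The work goes in short steps, each a Python script; the robot and the scene stay as the last script left them, time stands still between calls to the robot, and variables do not carry over. Pictures are saved under pics/ and viewed, at most 10 in all, crops included, and the job is handed in when it is done.

```bash
ls; mkdir -p pics; python3 - <<'E'
from rig import arm
import cv2,numpy as np
for n in("scene","side","wrist"):
    c=arm.get_calibration(n); print(n,np.round(c["intrinsics"],1).tolist(),c["k1"],np.round(c["cam_to_world"],4).tolist())
    im=arm.snapshot(n); np.save(f"pics/{n}0.npy",im)
    cv2.imwrite(f"pics/{n}0.png",cv2.resize(im[...,::-1],(800,500),interpolation=cv2.INTER_CUBIC))
print(arm.grip_depth,arm.current_t(),arm.current_width(),arm.current_force(),np.round(arm.current_tool_rot(),3).tolist())
E
```

```text
pics
scene [[457.1, 0.0, 312.2], [0.0, 457.1, 202.4], [0.0, 0.0, 1.0]] -0.08490073869005631 [[0.5832, 0.6019, -0.5455, 1.247], [0.8122, -0.4444, 0.378, -0.4451], [-0.015, -0.6635, -0.748, 0.9336], [0.0, 0.0, 0.0, 1.0]]
side [[499.8, 0.0, 322.5], [0.0, 499.8, 204.5], [0.0, 0.0, 1.0]] -0.1304346460996385 [[-0.9713, -0.1151, 0.2084, 0.3231], [-0.238, 0.4611, -0.8548, 1.1989], [0.0023, -0.8798, -0.4753, 0.7676], [0.0, 0.0, 0.0, 1.0]]
wrist [[338.1, 0.0, 317.3], [0.0, 338.1, 194.5], [0.0, 0.0, 1.0]] -0.05715922083341548 [[0.3419, 0.9131, 0.2223, 0.1514], [0.9397, -0.3321, -0.0812, 0.6094], [-0.0003, 0.2367, -0.9716, 0.3844], [0.0, 0.0, 0.0, 1.0]]
0.0188 0.15 0.09102395884405508 [-0.31616451 -0.18014924 -0.95500007] [[-0.939, 0.343, -0.0], [0.343, 0.939, -0.001], [0.0, -0.001, -1.0]]
```

View pics/scene0.png

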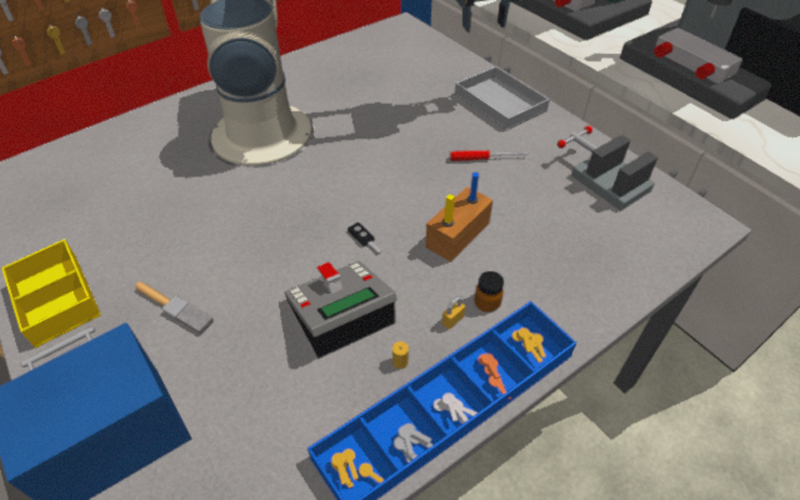

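View pics/side0.png

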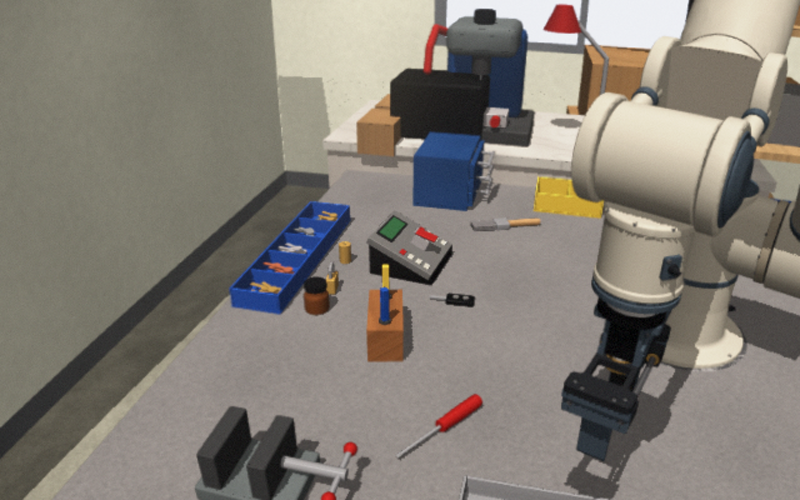

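The scene view (800-wide) has the probe top at (475,175), the punch at (449,197) and the cap at (329,270). The side view has them at (384,290), (385,267) and (427,236). I'll triangulate these roughly, then fly the wrist camera over.

```bash
cat > h.py <<'E'
from rig import arm
import numpy as np, cv2
from scipy.optimize import least_squares
def ray(c,uv):
    K=np.array(c["intrinsics"]); M=np.array(c["cam_to_world"])
    d=np.linalg.solve(K,[uv[0],uv[1],1.])[:2]; s=d.copy()
    for _ in range(20): s=d/(1+c["k1"]*(s@s))
    v=M[:3,:3]@[s[0],s[1],1]; return M[:3,3],v/np.linalg.norm(v)
def proj(c,P):
    K=np.array(c["intrinsics"]); M=np.array(c["cam_to_world"])
    p=(np.atleast_2d(P)-M[:3,3])@M[:3,:3]; s=p[:,:2]/p[:,2:]
    s=s*(1+c["k1"]*(s**2).sum(1))[:,None]; return s*[K[0,0],K[1,1]]+K[:2,2]
def tri(obs):
    A=np.zeros((3,3));b=np.zeros(3);L=[]
    for c,uv in obs:
        o,v=ray(c,uv);Q=np.eye(3)-np.outer(v,v);A+=Q;b+=Q@o;L.append((o,Q))
    p=np.linalg.solve(A,b); return p,[float(np.linalg.norm(Q@(p-o))) for o,Q in L]
def plane(c,uv,z):
    o,v=ray(c,uv); return o+v*(z-o[2])/v[2]
def rotz(a): c,s=np.cos(a),np.sin(a); return np.array([[c,-s,0],[s,c,0],[0,0,1.]])
def roty(a): c,s=np.cos(a),np.sin(a); return np.array([[c,0,s],[0,1,0],[-s,0,c]])
E
python3 - <<'E'
from h import *
np.set_printoptions(precision=3,suppress=True)
S=arm.get_calibration("scene");D=arm.get_calibration("side")
for n,a,b in[("probe",(475,175),(384,290)),("punch",(449,197),(385,267)),("cap",(329,270),(427,236)),
 ("c hi far",(363,263),(432,275)),("c lo",(395,294),(371,240)),("c",(318,330),(396,212)),("c",(288,292),(452,245))]:
    print(n,*tri([(S,np.array(a)/1.25),(D,np.array(b)/1.25)]))
W=arm.get_calibration("wrist")["cam_to_world"];R=arm.current_tool_rot();p=arm.current_ee_pos()
print(R.T@(W[:3,3]-p),R.T@W[:3,:3])
E
```

```text
probe [0.599 0.224 0.146] [0.0011210797320858367, 0.0011210797320860939]
punch [0.62  0.137 0.146] [0.00020545011919459618, 0.0002054501191946391]
cap [ 0.591 -0.138  0.085] [0.0020778967398868407, 0.002077896739886961]
c hi far [ 0.564 -0.05   0.025] [0.007907351569064998, 0.007907351569064714]
c lo [ 0.716 -0.072  0.091] [0.00404328909965466, 0.004043289099654535]
c [ 0.698 -0.231  0.094] [0.007635868736517312, 0.0076358687365170345]
c [ 0.542 -0.215  0.026] [0.004860439433624456, 0.004860439433624442]
[ 0.067 -0.    -0.171] [[ 0.001 -0.972 -0.237]
 [ 1.     0.001  0.001]
 [-0.001 -0.237  0.972]]
```

```bash
python3 - <<'E'
from h import *
import pickle
np.set_printoptions(precision=3,suppress=True)
X=lambda yaw: rotz(np.radians(yaw))@np.diag([1,-1,-1.])
V={}
for n,p,yaw in[("s1",(0.52,0.18,0.26),13.6),("s2",(0.60,0.12,0.26),13.6),("c1",(0.53,-0.10,0.24),-7.5),("c2",(0.53,-0.19,0.24),-7.5)]:
    try: arm.move_to(np.array(p),X(yaw))
    except arm.Unreachable: print("unreach",n); continue
    c=arm.get_calibration("wrist"); im=arm.snapshot("wrist"); V[n]=(c,im)
    P=np.array([.599,.224,.15]) if n[0]=='s' else np.array([.585,-.138,.09]); print(n,proj(c,P),arm.current_joint_positions(),arm.current_t())
    cv2.imwrite(f"pics/{n}.png",im[...,::-1])
pickle.dump(V,open("views.pkl","wb"))
cv2.imwrite("pics/all.png",np.vstack([np.hstack([cv2.resize(V[k][1],(400,250),interpolation=cv2.INTER_AREA) for k in r]) for r in(("s1","s2"),("c1","c2"))])[...,::-1])
# arc reachability
q=np.radians(-7.5);Rc=rotz(q);H=np.array([.591,-.138,.085])+Rc@roty(np.radians(-24))@np.array([.03,0,0])
for f0 in(-15,-25,-35,-45):
    out=[]
    for th in range(0,125,10):
        Rcap=Rc@roty(np.radians(-24+th)); g=H+Rcap@[-.044,0,.003]
        R=Rc@roty(np.radians(-(f0-th)-90))@np.diag([1,-1,-1.]); out.append(arm.solve_ik(g+R[:,2]*arm.grip_depth,R) is not None)
    print(f0,"".join("01"[o] for o in out))
E
```

```text
s1 [[287.971  85.019]] [12.944 19.746 83.977  0.008 76.285 89.24 ] 2.0583
s2 [[196.636 164.702]] [ 5.751 24.993 75.38   0.014 79.671 82.12 ] 2.5917
c1 [[351.252 120.07 ]] [-16.891  19.882  87.081   0.024  73.005  80.475] 3.5667
c2 [[254.807 132.745]] [-25.714  21.856  83.924   0.021  74.24   71.724] 4.0667
-15 1111111111111
-25 1111111111111
-35 1111111111111
-45 1111111111110
```

View pics/all.png

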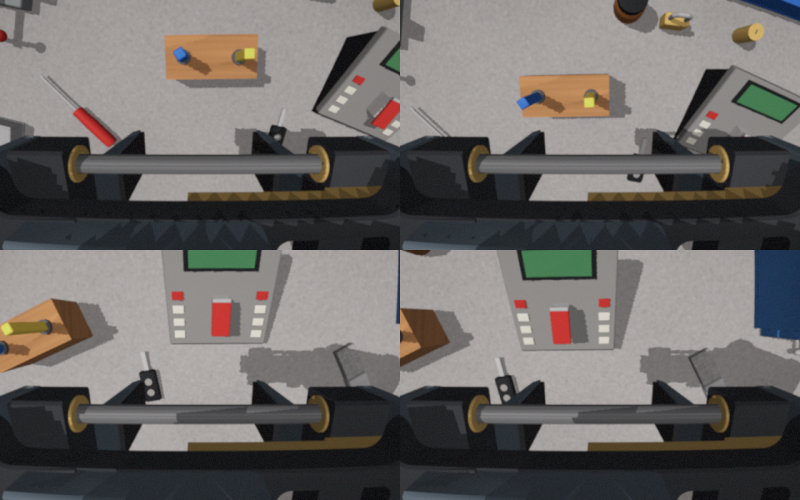

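The overview shows the red cap at about (354,109) in c1 and (256,121) in c2. The probe top is at about (290,86) in s1 and (205,163) in s2. I'll zoom in for corners.

```bash
python3 - <<'E'
import pickle,cv2,numpy as np
V=pickle.load(open("views.pkl","rb"))
def crop(k,u,v,w=100,h=75):
    im=V[k][1][v:v+h,u:u+w]; o=cv2.resize(im,None,fx=4,fy=4,interpolation=cv2.INTER_CUBIC)
    for i in range(0,w,10): cv2.line(o,(i*4,0),(i*4,4 if i%50 else 10),(255,255,255),1)
    for j in range(0,h,10): cv2.line(o,(0,j*4),(4 if j%50 else 10,j*4),(255,255,255),1)
    return o
cv2.imwrite("pics/z1.png",np.vstack([np.hstack([crop("c1",305,70),crop("c2",205,80)]),np.hstack([crop("s1",250,50),crop("s2",170,120)])])[...,::-1])
E
```

```text
(no output)
```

View pics/z1.png

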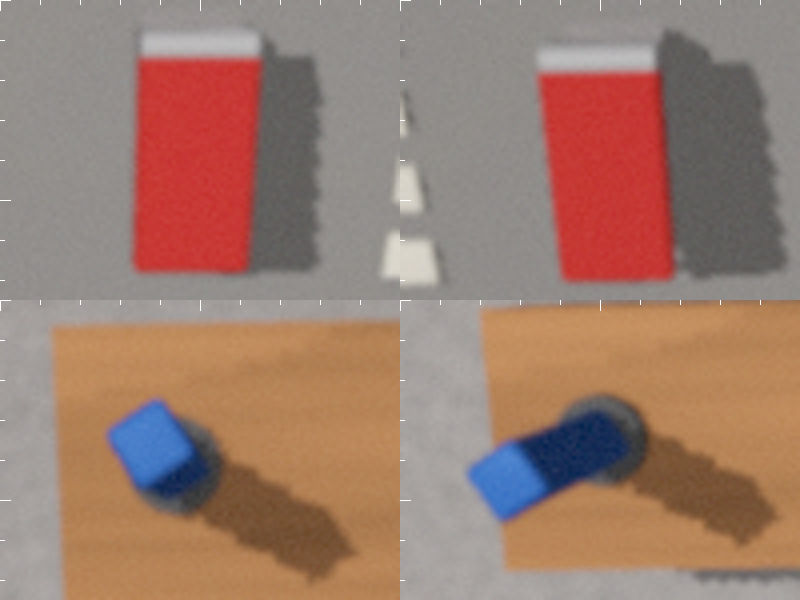

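```bash
cat > fit.py <<'E'
from h import *
import pickle
np.set_printoptions(precision=4,suppress=True)
V=pickle.load(open("views.pkl","rb"))
def sub(k,pts,w=3):
    g=cv2.cvtColor(V[k][1],cv2.COLOR_RGB2GRAY)
    r=cv2.cornerSubPix(g,np.float32(pts).reshape(-1,1,2),(w,w),(-1,-1),(3,30,.01))[:,0]; return r.astype(float)
z=lambda u0,v0,L:[(u0+(x+.5)/4-.5,v0+(y+.5)/4-.5) for x,y in L]
cap1=z(305,70,[(138,57),(261,57),(248,271),(134,271)]);cap2=z(205,80,[(140,72),(257,72),(275,279),(163,281)])
con1=sub("c1",[(274,149),(424,149)],5);con2=sub("c2",[(200,159),(340,159)],5); print(con1,con2)
pr1=z(250,50,[(108,135),(157,99),(193,150),(148,190)]);pr2=z(170,120,[(68,175),(115,142),(147,178),(105,220)])
for nm,a,b,k in[("cap",cap1,cap2,"c"),("con",con1,con2,"c"),("probe",pr1,pr2,"s")]:
    for p,q in zip(a,b): print(nm,*tri([(V[k+"1"][0],p),(V[k+"2"][0],q)]))
def model(x):
    Rc=rotz(x[2]);F=Rc@roty(-np.radians(24)); M=np.array([x[0],x[1],0])+Rc@[0,0,.0655]+F@[0,0,.028]
    H=M+F@[.02,0,0]; C=F@roty(x[3]); return Rc,F,M,H,C
def res(x):
    Rc,F,M,H,C=model(x); cp=[H+C@np.array(v) for v in[(0,.014,.006),(0,-.014,.006),(-.052,-.014,.006),(-.052,.014,.006)]]
    kp=[np.array([x[0],x[1],0])+Rc@[-.08,s*.085,.030] for s in(1,-1)]
    r=[]
    for k,o,c in(("c1",cap1,con1),("c2",cap2,con2)):
        r+=[proj(V[k][0],cp)-np.array(o)+x[4:6],proj(V[k][0],kp)-c+x[4:6]]
    return np.concatenate(r).ravel()
if __name__=="__main__":
    s=least_squares(lambda x:np.r_[res(x),x[4:6]/2.],[.62,-.142,-.13,0.05,0,0],loss="soft_l1")
    print("console",s.x,np.degrees(s.x[2:4]),"res",res(s.x).reshape(-1,2)); Rc,F,M,H,C=model(s.x); print("mouth",M); np.save("con.npy",s.x)
E
python3 fit.py
```

```text
[[273.3436 150.3409]
 [424.5441 148.9601]] [[195.0984 161.1528]
 [340.5852 158.9223]]
cap [ 0.6183 -0.1303  0.0937] [0.00011202366291814191, 0.00011202366291825835]
cap [ 0.6145 -0.1572  0.0975] [0.00019529181882950417, 0.00019529181882944045]
cap [ 0.5666 -0.1517  0.0821] [5.854630769387538e-06, 5.854630769178174e-06]
cap [ 0.5698 -0.1245  0.0816] [0.00016466831395703404, 0.00016466831395736656]
con [ 0.5608 -0.0529  0.0289] [0.00016775515355105263, 0.00016775515355110614]
con [ 0.5439 -0.217   0.0487] [0.0002479097513336003, 0.0002479097513335804]
probe [0.598  0.233  0.1491] [0.00022227478626767383, 0.00022227478626756037]
probe [0.6071 0.225  0.1474] [0.000437304671407614, 0.00043730467140766754]
probe [0.6    0.2168 0.1453] [0.0006707067166077497, 0.0006707067166077968]
probe [0.5899 0.2234 0.1487] [0.00038608766079152975, 0.0003860876607916421]
console [  0.5565  -0.1369  -0.1201   0.2811  -0.9491 -61.682 ] [-6.8835 16.1047] res [[-0.4451  0.1753]
 [-0.1829 -0.0202]
 [ 0.4382 -0.1675]
 [-0.2872  0.0631]
 [ 0.477   1.621 ]
 [-6.7126  1.8272]
 [-0.2878 -0.6005]
 [ 1.1206 -0.963 ]
 [-0.166  -0.4539]
 [-1.0642 -0.7188]
 [ 3.6905  0.1397]
 [ 0.9585  1.2808]]
mouth [ 0.5452 -0.1356  0.0911]
```

```bash
cat > fit2.py <<'E'
from fit import *
def quad(k,u,v,w,h,f):
    im=cv2.resize(V[k][1][v:v+h,u:u+w].astype(np.float32),None,fx=8,fy=8,interpolation=cv2.INTER_CUBIC)
    im=cv2.GaussianBlur(im,(0,0),4)
    m=f(im).astype(np.uint8); cs=cv2.findContours(m,0,1)[0]; c=max(cs,key=cv2.contourArea)
    q=cv2.approxPolyDP(c,0.06*cv2.arcLength(c,True),True)[:,0].astype(float); assert len(q)==4,len(q)
    P=c[:,0].astype(float);L=[]
    for i in range(4):
        a,b=q[i],q[(i+1)%4];d=b-a;l=np.linalg.norm(d);t=(P-a)@d/l/l;e=np.abs((P-a)@[-d[1]/l,d[0]/l])
        s=P[(t>.2)&(t<.8)&(e<10)]; x=cv2.fitLine(s.astype(np.float32),2,0,.01,.01)[:,0]; L.append(np.cross([x[2],x[3],1],[x[2]+x[0],x[3]+x[1],1]))
    o=[]
    for i in range(4): p=np.cross(L[i-1],L[i]); o.append(p[:2]/p[2])
    o=np.array(o); o=(o+.5)/8-.5+[u,v]
    c0=o.mean(0); a=np.arctan2(*(o-c0).T[::-1]); return o[np.argsort(a)]   # from left-up clockwise
red=lambda i:(i[...,0]>120)&(i[...,0]-i[...,1]>75)
blu=lambda i:(i[...,2]>150)&(i[...,2]-i[...,0]>70)
if __name__=="__main__":
    A=quad("c1",305,70,100,75,red);B=quad("c2",205,80,100,75,red)
    print(A,B)
    for p,q in zip(A,B): print("cap",*tri([(V["c1"][0],p),(V["c2"][0],q)]))
    P=quad("s1",250,50,100,75,blu);Q=quad("s2",170,120,100,75,blu);print(P,Q)
    T=[]
    for p,q in zip(P,Q): t=tri([(V["s1"][0],p),(V["s2"][0],q)]);T.append(t[0]);print("probe",*t)
    print(np.mean(T,0),[np.degrees(np.arctan2(*(T[(i+1)%4]-T[i])[1::-1])) for i in range(4)])
    def rs(x):
        Rc,F,M,H,C=model(x); cp=[H+np.array([0,0,x[4]])+C@np.array(v) for v in[(0,.014,.006),(0,-.014,.006),(-.052,-.014,.006),(-.052,.014,.006)]]
        return np.r_[(proj(V["c1"][0],cp)-A).ravel(),(proj(V["c2"][0],cp)-B).ravel(),x[4]/.002]
    s=least_squares(rs,[.62,-.142,-.13,0.05,0]); print(s.x,np.degrees(s.x[2:4]),rs(s.x).reshape(-1)[:16].reshape(-1,2)); print("mouth",model(s.x)[2]); np.save("con.npy",s.x)
E
python3 fit2.py | sed '1,/^probe.*\n/!d' | tail -45
```

```text
[[273.3436 150.3409]
 [424.5441 148.9601]] [[195.0984 161.1528]
 [340.5852 158.9223]]
cap [ 0.6183 -0.1303  0.0937] [0.00011202366291814191, 0.00011202366291825835]
cap [ 0.6145 -0.1572  0.0975] [0.00019529181882950417, 0.00019529181882944045]
cap [ 0.5666 -0.1517  0.0821] [5.854630769387538e-06, 5.854630769178174e-06]
cap [ 0.5698 -0.1245  0.0816] [0.00016466831395703404, 0.00016466831395736656]
con [ 0.5608 -0.0529  0.0289] [0.00016775515355105263, 0.00016775515355110614]
con [ 0.5439 -0.217   0.0487] [0.0002479097513336003, 0.0002479097513335804]
probe [0.598  0.233  0.1491] [0.00022227478626767383, 0.00022227478626756037]
probe [0.6071 0.225  0.1474] [0.000437304671407614, 0.00043730467140766754]
probe [0.6    0.2168 0.1453] [0.0006707067166077497, 0.0006707067166077968]
probe [0.5899 0.2234 0.1487] [0.00038608766079152975, 0.0003860876607916421]
[[339.2562  84.1875]
 [369.8272  84.1875]
 [366.3569 137.4375]
 [337.9411 137.4375]] [[239.1441  98.1039]
 [269.4214  97.512 ]
 [273.2082 149.5562]
 [245.1663 149.7668]]
cap [ 0.6178 -0.1302  0.0957] [0.00014668620124257684, 0.0001466862
[... 412 characters left out ...]

probe [0.5985 0.2335 0.1491] [0.0001164779233428633, 0.00011647792334272645]
probe [0.6074 0.2249 0.1484] [0.0001302979722428745, 0.00013029797224289592]
probe [0.5989 0.2156 0.1497] [7.649700071381449e-05, 7.64970007137787e-05]
probe [0.5896 0.2246 0.1485] [6.577065938125927e-05, 6.577065938126945e-05]
[0.5986 0.2246 0.1489] [np.float64(-44.1769951409233), np.float64(-132.2049392222258), np.float64(135.73778036856262), np.float64(45.11077172377337)]
[ 0.6112 -0.1434 -0.1263  0.0203 -0.0031] [-7.2346  1.1657] [[ 0.325   0.0082]
 [ 1.563   0.0735]
 [ 0.2675  0.0471]
 [-0.2557  0.0483]
 [-1.6125 -0.0563]
 [-0.4196  0.2179]
 [ 0.3635 -0.0865]
 [-0.2426 -0.1213]]
mouth [ 0.5999 -0.1419  0.0911]
```

```bash
python3 - <<'E' | tail -4
from fit2 import *
A=quad("c1",305,70,100,75,red);B=quad("c2",205,80,100,75,red)
def geo(x):
    F=rotz(x[3])@roty(-np.radians(24)); return F,x[:3]+F@[.02,0,0],F@roty(x[4])
def rs(x):
    F,H,C=geo(x); cp=[H+C@np.array(v) for v in[(0,.014,.006),(0,-.014,.006),(-.052,-.014,.006),(-.052,.014,.006)]]
    return np.r_[(proj(V["c1"][0],cp)-A).ravel(),(proj(V["c2"][0],cp)-B).ravel()]
s=least_squares(rs,[.59,-.142,.08,-.13,0.1]); J=s.jac; print(s.x,np.degrees(s.x[3:]),"std@.3px",.3*np.sqrt(np.diag(np.linalg.inv(J.T@J))))
print(np.round(s.fun,2)); np.save("mouth.npy",s.x)
E
```

```text
probe [0.5899 0.2234 0.1487] [0.00038608766079152975, 0.0003860876607916421]
[ 0.6001 -0.1418  0.0827 -0.125   0.0652] [-7.1641  3.7349] std@.3px [0.0001 0.0001 0.0008 0.0035 0.0107]
[-0.23 -0.02  0.49 -0.   -0.3   0.23 -0.56  0.26 -0.51 -0.32  0.17 -0.08
  0.65 -0.02  0.3  -0.02]
```

```bash
cat > cap.py <<'E'
from h import *
np.set_printoptions(precision=4,suppress=True)
m=np.load("mouth.npy"); Rc=rotz(m[3]); F=Rc@roty(-np.radians(24)); H=m[:3]+F@[.02,0,0]
def capR(th): return F@roty(np.radians(th))
def tool(phi): return Rc@roty(np.radians(-phi-90))@np.diag([1,-1,-1.])   # phi: pitch of fingers, 0 ahead, -90 down
def pinch(th,phi,back=0.,r=.044):
    R=tool(phi); g=H+capR(th)@[-r,0,.003]; return g+R[:,2]*(arm.grip_depth-back),R
E
python3 - <<'E'
from cap import *
th0=np.degrees(m[4]); f0=-30
print("f0",arm.current_force())
arm.grip(.05)
arm.move_to(*pinch(th0,f0,.09))
arm.move_l(*pinch(th0,f0,.0),feed=.08)
print("pre",arm.current_force(),arm.current_t())
arm.grip(.02); print("w",arm.current_width(),arm.current_grasp_force(),arm.current_force())
for th in np.arange(th0+4,110,7):
    try: arm.move_l(*pinch(th,f0-(th-th0)),feed=.06)
    except arm.Unreachable: print("unreach",th);break
    f=np.linalg.norm(arm.current_force())
    print(round(th),arm.current_force().round(1),round(arm.current_width(),4))
    if f>45: break
print(arm.current_t(),arm.current_joint_positions())
im=arm.snapshot("scene");im2=arm.snapshot("side")
cv2.imwrite("pics/open.png",np.hstack([cv2.resize(im[150:310,180:340],(400,400)),cv2.resize(im2[130:250,270:390],(400,400))])[...,::-1])
E
```

```text
f0 [ 0.1332  0.7395 -0.1976]
pre [ 0.807  -1.3418  0.0513] 8.8083
w 0.02729349935743021 29.99866247177124 [-1.0189  0.9902 -0.3673]
8 [-1.2  0.3 -4.6] 0.0275
15 [-2.1 -0.2 -2.5] 0.0275
22 [-4.9 -4.1 -1. ] 0.0275
29 [-7.7 -5.8  5.2] 0.0276
unreach 35.73489905533971
11.3083 [-25.1916  31.8298 119.3081 114.1759  11.3076 -39.4966]
```

View pics/open.png

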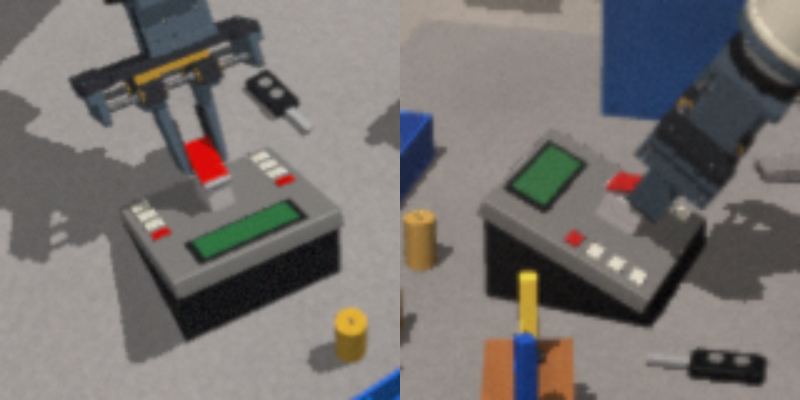

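Cap is pinched and raised to about 29° so far. The wrist is near its j5 limit in this branch, so I'll let go and re-pinch steeper in the elbow-normal branch.

```bash
python3 - <<'E'
from cap import *
th0=28.7
arm.grip(.05)
p,R=arm.current_ee_pos(),arm.current_tool_rot()
arm.move_l(p-R[:,2]*.09,feed=.12)
arm.move_joints([-18,19.9,87.1,0,73,80.5])
f0=-82
q=arm.solve_ik(*pinch(th0,f0,.07)); print(q)
arm.move_joints(q)
arm.move_l(*pinch(th0,f0),feed=.08)
print("pre",arm.current_force(),arm.current_t())
arm.grip(.02); print("w",arm.current_width(),arm.current_force())
for th in np.arange(th0+6,108,7):
    try: arm.move_l(*pinch(th,f0-(th-th0)),feed=.06)
    except arm.Unreachable: print("unreach",th);break
    F_=arm.current_force(); print(round(th),F_.round(1),round(arm.current_width(),4))
    if np.linalg.norm(F_)>45: break
print(arm.current_t(),arm.current_joint_positions())
E
```

```text
[-20.6153  25.8755  94.5256   2.3597  51.8392  75.2165]
pre [-0.4937  0.8114 -0.8102] 15.5833
w 0.02745910601493325 [-0.5853  1.8517  1.3472]
35 [-3.2 -0.1  4.3] 0.0276
42 [-4.   1.8  6. ] 0.0278
49 [-5.2  1.8  7.3] 0.0273
56 [-3.5  1.7  9.5] 0.0279
63 [-3.3  1.6 10.1] 0.0275
70 [-4.6  1.5  9. ] 0.0275
77 [-3.4  1.7  8. ] 0.0276
84 [-3.8  2.8  5.7] 0.0277
91 [-4.   2.7  4.5] 0.0275
98 [-4.9  5.2  2.2] 0.0278
105 [-6.2  7.3 -1.3] 0.0277
19.2667 [-14.8232  73.4536  24.3622 -14.078  149.357   74.8966]
```

```bash
python3 - <<'E'
from cap import *
import pickle
arm.grip(.06)
p,R=arm.current_ee_pos(),arm.current_tool_rot()
for d in(.06,.045,.03):
    try: arm.move_l(p-R[:,2]*d+[0,0,.01],feed=.12); print("back",d); break
    except arm.Unreachable: pass
p=arm.current_ee_pos(); 
try: arm.move_l(p+[0,0,.08],feed=.15)
except arm.Unreachable: print("no up")
arm.move_joints([-16.891,19.882,87.081,0,73.005,80.475])
V={}
for n,p in(("b1",(.51,-.10,.23)),("b2",(.51,-.19,.23))):
    arm.move_to(np.array(p),tool(-90)); c=arm.get_calibration("wrist"); im=arm.snapshot("wrist"); V[n]=(c,im); print(proj(c,m[:3]),arm.current_t())
pickle.dump(V,open("viewsb.pkl","wb"))
o=[]
for n in V:
    u,v=proj(V[n][0],m[:3])[0].astype(int); u0,v0=u-50,max(v-60,0); print(n,u0,v0)
    o.append(cv2.resize(V[n][1][v0:v0+100,u0:u0+100],(400,400),interpolation=cv2.INTER_CUBIC))
cv2.imwrite("pics/bore.png",np.hstack(o)[...,::-1])
E
```

```text
back 0.03
no up
[[350.751   78.8006]] 22.1333
[[250.9283  93.7539]] 22.6333
b1 300 18
b2 200 33
```

View pics/bore.png

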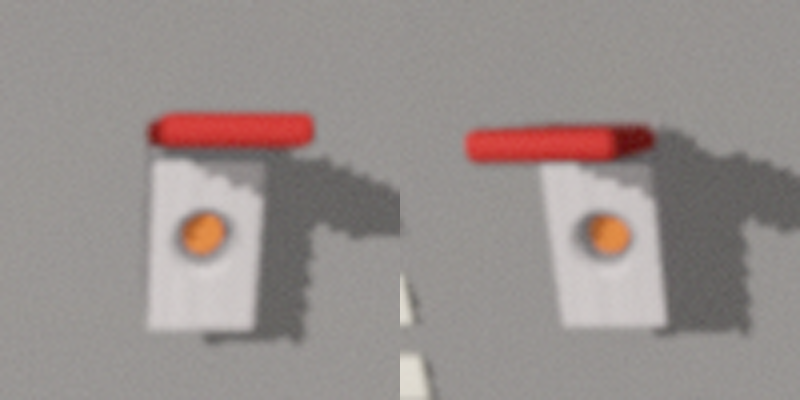

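```bash
python3 - <<'E'
from cap import *
import pickle
V=pickle.load(open("viewsb.pkl","rb"))
z=lambda u0,v0,x,y:(u0+(x+.5)/4-.5,v0+(y+.5)/4-.5)
for nm,a,b in(("bore",(204,236),(205,235)),("TL",(151,160),(140,164)),("BL",(148,330),(162,327)),("BR",(254,330),(267,325))):
    p,r=tri([(V["b1"][0],z(300,18,*a)),(V["b2"][0],z(200,33,*b))]); print(nm,p,r,"in mouth frame mm",1e3*F.T@(p-m[:3]))
E
```

```text
bore [ 0.6022 -0.142   0.0819] [9.612343906129223e-05, 9.612343906136642e-05] in mouth frame mm [ 1.5628  0.0926 -1.5147]
TL [ 0.6186 -0.1315  0.0891] [4.5200774496397375e-05, 4.5200774496206115e-05] in mouth frame mm [18.1708 12.562  -1.1109]
BL [ 0.5834 -0.1275  0.0766] [5.751996440355918e-05, 5.7519964403751285e-05] in mouth frame mm [-19.2949  12.1222   1.8732]
BR [ 0.5805 -0.152   0.0758] [0.00015661457057924289, 0.0001566145705792842] in mouth frame mm [-19.423  -12.5144   1.0705]
```

Cap is open about 105° and the bore is visible, about 1 mm up-slope of my model. Next I'll fetch the probe.

```bash
cat >> cap.py <<'E'
M=m[:3]+F@[.001,0,0]; Rb=F@np.diag([1,-1,-1.]); TIP=.0882
def borepose(depth): return M-F[:,2]*depth+F[:,2]*TIP, Rb     # depth of the tip below the mouth
PX=np.array([.5986,.2246]); Rp=rotz(np.radians(46))@np.diag([1,-1,-1.])
def standpose(h): return np.r_[PX,.075+.047-arm.grip_depth+h],Rp
def fax(n=5):
    r=[]
    for _ in range(n): r.append(arm.current_force()); arm.sleep(.01)
    return np.mean(r,0)
E
python3 - <<'E'
from cap import *
arm.grip(.05)
arm.move_l([.50,.0,.27],tool(-90),feed=.3)
arm.move_to(*standpose(.12)); arm.move_l(*standpose(0),feed=.12)
print("pre",arm.current_force(),arm.current_t())
arm.grip(.005); print("w",arm.current_width(),arm.current_grasp_force(),arm.current_force())
p=arm.current_ee_pos()
arm.move_l(*standpose(.16),feed=.2); print("lift",arm.current_force(),arm.current_width())
arm.move_to(*borepose(-.09)); arm.move_l(*borepose(-.012),feed=.12)
print(arm.current_t(),arm.current_force(),arm.current_joint_positions())
S=arm.get_calibration("scene");D=arm.get_calibration("side");a=arm.snapshot("scene");b=arm.snapshot("side")
u=proj(S,M)[0].astype(int);v=proj(D,M)[0].astype(int)
cv2.imwrite("pics/ins.png",np.hstack([cv2.resize(a[u[1]-50:u[1]+30,u[0]-40:u[0]+40],(400,400),interpolation=2),cv2.resize(b[v[1]-50:v[1]+30,v[0]-40:v[0]+40],(400,400),interpolation=2)])[...,::-1])
E
```

```text
pre [0.7729 0.2432 0.2862] 25.95
w 0.013853303455972785 30.000217258930206 [-0.5924  0.4541  0.3659]
lift [-0.0227 -0.2574 -0.8504] 0.013900872329031654
29.7083 [ 1.0933 -0.0421  0.1019] [-23.7303  18.8637 107.8186  13.0927  30.8504  63.4778]
```

View pics/ins.png

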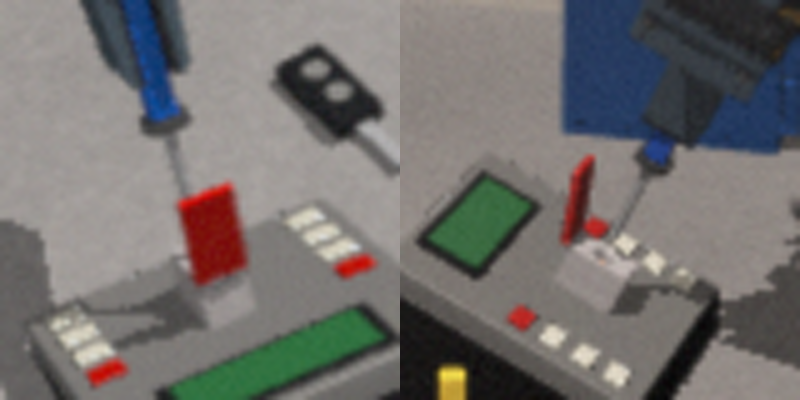

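The probe axis lines up with the bore: in the side view the tip at (612,238) points straight at the bore at (603,253). Now I insert and feel for the button.

```bash
python3 - <<'E'
from cap import *
n=F[:,2]; b=fax(8)
arm.move_l(*borepose(.003),feed=.05)
f=fax(3)-b; print("entry",F.T@f)
log=[];ok=False
if np.linalg.norm(f)<5:
    d=.003
    while d<.0235:
        big=log and log[-1][1]>4.5
        d+=.0004 if big else .001
        arm.move_l(*borepose(d),feed=.02)
        f=F.T@(fax(3)-b); log.append((d*1e3,f[2],np.hypot(f[0],f[1])))
        if f[2]>9.5: ok=True;break
    for l in log: print(np.round(l,2))
    print("ok",ok,arm.current_t())
    if ok:
        mx=[]
        for _ in range(28): mx.append((F.T@(arm.current_force()-b))[2]); arm.sleep(.05)
        print("hold",np.round([min(mx),np.mean(mx),max(mx)],2),arm.current_t())
E
```

```text
entry [0.1022 0.3398 0.255 ]
[ 4.   -0.22  0.49]
[5.   0.02 0.4 ]
[ 6.   -0.71  0.33]
[7.   2.36 0.39]
[8.   2.47 0.05]
[9.   3.73 0.42]
[10.    3.65  1.15]
[11.    4.68  0.11]
[11.4   4.87  0.67]
[11.8   4.73  0.45]
[12.2   5.49  0.51]
[12.6   4.99  0.63]
[13.    5.54  0.79]
[13.4   8.99  0.17]
[13.8  13.53  0.84]
ok True 34.475
hold [12.17 13.37 14.38] 35.875
```

Contact came at 7 mm depth and the stop at about 13.2 mm, held 1.4 s at about 13 N. Next I return the probe.

```bash
python3 - <<'E'
from cap import *
arm.move_l(*borepose(-.012),feed=.1); arm.move_l(*borepose(-.09),feed=.25)
arm.move_to(*standpose(.16)); arm.move_l(*standpose(.05),feed=.2); b=fax(4)
arm.move_l(*standpose(.004),feed=.06); f=fax(2)-b; print("near",f)
h=.004
while h>-.002:
    h-=.001; arm.move_l(*standpose(h),feed=.03); f=fax(2)-b
    if f[2]>3: break
print("h",h,f,arm.current_t())
arm.grip(.04); arm.move_l(*standpose(.10),feed=.25)
arm.move_joints([-5,19.882,83,0,76,80.475])
print(arm.current_t())
D=arm.get_calibration("side");S=arm.get_calibration("scene");a=arm.snapshot("scene");b=arm.snapshot("side")
P=np.array([.61,.18,.1]);u=proj(S,P)[0].astype(int);v=proj(D,P)[0].astype(int)
cv2.imwrite("pics/back.png",np.hstack([cv2.resize(a[u[1]-40:u[1]+40,u[0]-40:u[0]+40],(400,400),interpolation=2),cv2.resize(b[v[1]-40:v[1]+40,v[0]-40:v[0]+40],(400,400),interpolation=2)])[...,::-1])
for f0 in(-140,-145,-150,-158): print(f0,[arm.solve_ik(*pinch(105,f0,k)) for k in(0,.035)])
E
```

```text
near [-0.114  -0.4431 -0.5003]
h -0.001 [-4.2418 -1.6561 14.1604] 41.1083
43.1417
-140 [array([-15.2873,  62.1058,  38.4705,  -7.9912, 128.8655,  79.7237]), array([-15.0489,  63.9515,  30.4145,  -8.5536, 135.0454,  78.8374])]
-145 [array([-15.1281,  65.2503,  34.3258,  -9.2025, 134.7915,  78.9007]), array([-14.8833,  67.6722,  25.1985, -10.1674, 141.4426,  77.5712])]
-150 [array([-14.9926,  68.398 ,  30.2933, -10.7064, 140.5832,  77.7573]), array([-14.7429,  71.474 ,  19.8936, -12.3804, 147.8096,  75.6704])]
-158 [array([-14.8226,  73.3881,  24.1639, -14.0946, 149.5091,  74.908 ]), None]
```

View pics/back.png

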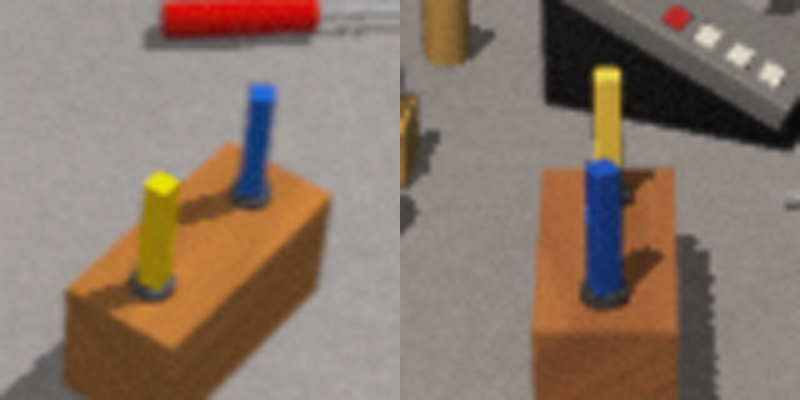

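Probe is fully seated, with its collar on the stand and upright. Now I close the cap along the reverse arc.

```bash
python3 - <<'E'
from cap import *
f0=-140; arm.grip(.05)
p,R=pinch(105,f0,.035); 
for up in(.10,.07,.05):
    q=arm.solve_ik(p+[0,0,up],R)
    if q is not None and abs(q[3])<40: print("up",up); arm.move_joints(q); break
arm.move_l(p,R,feed=.15); arm.move_l(*pinch(105,f0),feed=.08)
print("pre",arm.current_force(),arm.current_t())
arm.grip(.02); print("w",arm.current_width(),arm.current_force())
for th in np.arange(98,27,-7):
    try: arm.move_l(*pinch(th,f0+(105-th)),feed=.07)
    except arm.Unreachable: print("unreach",th);break
    F_=arm.current_force()
    if np.linalg.norm(F_)>15: print(th,F_)
    if np.linalg.norm(F_)>45: break
print(th,arm.current_t(),arm.current_force(),arm.current_joint_positions())
E
```

```text
up 0.1
pre [-0.1575  0.1923  0.5385] 46.1667
w 0.027988168926523425 [1.8776 0.8531 1.7158]
28 50.3083 [-2.2292 -6.969  -0.1567] [-23.5392  30.29   112.6687  34.2333  13.3502  41.7886]
```

```bash
python3 - <<'E'
from cap import *
arm.grip(.05)
p,R=arm.current_ee_pos(),arm.current_tool_rot()
arm.move_l(p-R[:,2]*.08,feed=.15)
R=tool(-85)
arm.move_joints([-18,19.9,87.1,0,73,80.5]); arm.grip(.0)
P=lambda h:H+F@[-.036,0,h]
arm.move_to(P(.07),R); b=fax(6)
h=.034; arm.move_l(P(h),feed=.12); print(arm.current_t())
while h>.001:
    h-=.002 if h>.0095 else .0007
    arm.move_l(P(h),feed=.05); f=F.T@(fax(2)-b); 
    if h<.012: print(round(h,4),f)
    if f[2]>12: break
arm.sleep(.2)
arm.move_l(P(.05),feed=.15)
arm.move_l(P(.05)+[-.03,0,.1],feed=.2); print(arm.current_t())
D=arm.get_calibration("side");a=arm.snapshot("wrist");b=arm.snapshot("side");v=proj(D,M)[0].astype(int)
w=proj(arm.get_calibration("wrist"),M)[0].astype(int);print(w)
w0=np.clip(w-40,0,[560,320])
cv2.imwrite("pics/shut.png",np.hstack([cv2.resize(a[w0[1]:w0[1]+80,w0[0]:w0[0]+80],(400,400),interpolation=2),cv2.resize(b[v[1]-40:v[1]+40,v[0]-40:v[0]+40],(400,400),interpolation=2)])[...,::-1])
E
```

```text
54.2833
0.012 [-0.6013 -1.4045  1.6834]
0.01 [-0.8923  0.3402 22.9561]
58.775
[313 125]
```

View pics/shut.png

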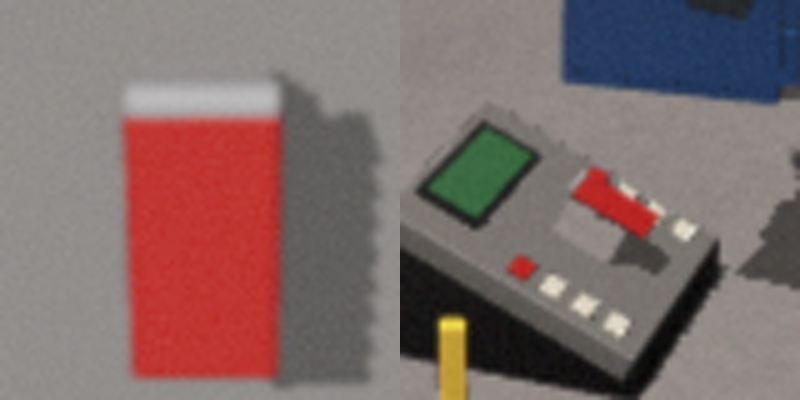

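```bash
python3 -c "
from rig import arm
print(arm.sign_off(),arm.current_t())"
```

```text
the job is handed in; nothing more can be done
the job is handed in; nothing more can be done
```

I handed the job in at about 59 s: cap opened to about 105°, button pressed fully home and held 1.4 s at about 13 N (peak 14.4 N), probe stood back fully down in its hole, and cap pressed shut against the block; no verdict was returned.

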